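# Stopper the flask and hold the sample cell in the light path

## Robot

A 7-joint arm with a two-finger parallel gripper is mounted at the origin on the work surface. World frame = base frame: x ahead of the robot, y to its left, z up, the work surface at z = 0. Lengths are in mm, angles in rad, forces in N, time in s.
With the tool pointing down it reaches from about 425 to 950 mm from the base axis. Payload 4.7 kg.
Tool frame: the origin (TCP) lies at the very end of the fingers, on their centre line; the grasp point (between the pads) lies 19 mm behind it (grip_depth is the distance from the TCP to the grasp point, in mm); z points along the fingers, y is the line along which they close (so a half turn about z gives the same grasp; the last joint's range is limited). The gripper opens to 85 mm and grips with 20 to 120 N. Pads are 22 mm wide; open, the fingers measure 114 mm over their backs; the gripper's body (76 mm by 85 mm) begins 54 mm behind the grasp point. The pads swing forward as they close: fully open they stand 13 mm farther back than shut.
Start: joints at [1.245, 0.469, -0.049, 1.532, 0.024, 1.141, -0.082], TCP at [197.458, -645.491, 231.335] pointing down, gripper open.
Joint ranges: [-2.59, 2.59], [-0.33, 1.99], [-1.39, 1.29], [0.1, 2.45], [-1.04, 4.18], [0.21, 1.99], [-2.66, 2.66]. Speed limits (rad/s): [2.57, 2.57, 3.14, 3.14, 3.14, 3.14, 3.14].

## Interface

Orientations are given as [roll, pitch, yaw] about the fixed x, y, z axes, in that order (R = Rz(yaw) Ry(pitch) Rx(roll)).
In Python, from station import * gives the robot as it stands.
- The arm moves only by the tool play_rows, never from a script. Its argument "motion" is a list of rows, each an object with "translation": the shift along the world's x, y, z each as a share of 15 cm, from -1 to 1, a list of three; "twist": the turn, a rotation vector about the world's x, y, z each as a share of 90 degrees, from -1 to 1, a list of three. A call has 1 to 12 rows; each row is the pose to reach, as a shift and turn from the pose commanded when the call began; what a row does not reach only later rows make up. A row lasts 1/8 s, in which the tool goes at most 62.5 mm and 10.7 degrees, less where a joint would pass 70% of its speed; a pose out of reach is approached as far as the arm can. A call with a number of a shift or a turn outside -1 to 1 is refused whole. A call with a gripper value outside its range is refused whole. "grip" is the closure, from -1 (fully open) to 1 (shut), set as the call begins (left out, the last holds). The fingers move at their own pace and stop on an object; "grip_force" is the grip in N (left out, the last holds). Time passes only in rows, so rows that repeat a pose let the fingers close. It gives the time, the measured TCP pose, the force, the opening and the grip force at its end, in the units of the state.
- sense(): the state, without advancing time (a new reading comes with each control period).
- grab_frame(name): name is "scene" or "top" or "wrist"; returns the picture (384x512x3 uint8, red, green, blue); there is no depth.
- get_calibration(name): a dict with "fov_y" (degrees; the focal length in pixels is half the picture's height over the tangent of half this angle, whatever the lens; pixels are square), "cx", "cy" (the principal point, pixels), "dist" ([k1, k2, p1, p2, k3] as OpenCV has them; the pictures are not rectified), "pose" (4x4, takes a point from camera to world coordinates). Camera axes: x right, y up, looking along -z (the intrinsics and any distortion apply to the point x, -y, -z); pixel columns grow to the right and rows downward; lengths in mm; the calibration is good to about 2 mm. A picture is of the moment at which its call begins: read the wrist's pose just before it. get_calibration takes no time and is no camera call; for the wrist camera it gives the pose at the moment of the call.
- close_job(): hands the job in; it is judged then, once.
The state is a dict: "clock": time; "joints": joint angles; "dq": joint speeds; "effort": joint torques, N m; "tool_pos": TCP position; "ee_rot": TCP orientation; "contact_force": force on the tool from outside, world axes, zero at the start; "torque": the same for the moment, N m; "finger_gap": opening from 0.0 (shut) to 1.0 (fully open); "finger_force": force on a finger pad.
Only numpy, scipy, OpenCV 4.12 (cv2) and the standard library are available. Lean on these libraries where they do the work, as an engineer would, in place of code of your own. Each camera call takes 0.05 s, during which the arm holds its last target. There are 200 camera calls.

## Task

First close the flask with its stopper, fully home and let go, the flask left standing. Then take the glass sample cell by its two frosted broad faces only, never touching its clear end windows, carry it upright to the light bench and hold it upright midway between the two facing tubes, so that the beam goes straight in through the middle of one window and out through the other, with nothing but the gripper touching the cell. Finish while still holding it there, and leave the carton, the power adapter and the metal project box undisturbed.

Things in the scene. Friction and masses are not known exactly. Their poses are not given: they have to be found in the camera images.
- stopper_grip (a point): Centre of the upright grip of the loose stopper: a plain grey cylinder 20 mm in diameter, 36 mm tall (18 mm above and below this point), taken by its sides. Under it a black rubber flange 35 mm wide, 5 mm thick, then the tapered rubber plug, 24 mm long, 23 mm wide at the flange, 18 mm at its foot. About 30 g. It starts upright in the white stand. z axis: up along the stopper.
- stopper_flange (a point): Centre of the underside of the same stopper's flange, 27 mm below the centre of the grip; this face rests on the flask's rim when the stopper is fully home. z axis: up along the stopper.
- stand: White plastic stopper stand, 50 x 50 x 32 mm, fixed, with a 29 mm wide hole in its top in which the stopper's plug hangs, the flange resting on the top. Origin: centre of its underside.
- flask_rim (a point): Centre of the mouth of the conical glass flask, at the height of its rim, 105 mm above the bench. The flask stands loose on the bench, about 0.3 kg, 84 mm wide at the base; its straight neck is 35 mm wide outside, 28 mm inside and 27 mm long. z axis: up out of the mouth.
- cell_mid (a point): Centre (half-way up) of the loose closed glass sample cell, a rectangular cuvette 60 mm tall, 34 mm from clear window to clear window (its x axis, the way the light goes) and 20 mm across its frosted broad faces (at y = +10 and -10 mm; each 31 mm wide, 60 mm tall). About 60 g. It starts upright in the rack's middle pocket. z axis: up along the cell.
- rack: Black rack plate 70 x 120 x 10 mm, fixed, with three pockets in a row along y, 6 mm deep; the cell stands in the middle one, the others are empty. The cell's underside is 4 mm above the bench, so the rack's top is 24 mm below the cell's centre. Origin: centre of its underside.
- window_a: The clear window at the +x end of the cell: 14 mm wide (cell y), 54 mm tall, standing 1.5 mm proud of the frosted walls' ends; the origin is at the window's centre, and it has the cell's axes. Must not be touched by the gripper.
- window_b: The same, the clear window at the -x end of the cell.
- beam_mid (a point): Middle of the light path of the light bench, half-way between its two tubes and on their common axis, 100 mm above the bench. x axis: along the beam; z axis: up. The tubes are 32 mm in diameter and their faces 100 mm apart; the gap is open from above and from both sides across the beam.
- lightbench: The light bench, fixed: base plate 270 (along the beam, x) x 90 x 12 mm, a grey lamp housing at +x and a black detector housing at -x, each 55 x 60 mm, 120 mm tall, 150 mm apart, from each of which a tube reaches towards the other. Origin: centre of its underside, 100 mm below the beam's middle.
- carton: Bystander: loose white carton, 80 x 80 x 110 mm; origin at the centre of its underside. Leave it alone.
- adapter: Bystander: loose black power adapter, 60 x 45 x 35 mm with two pins; origin at the centre of its underside. Leave it alone.
- project_box: Bystander: loose plain metal project box, 90 x 120 x 40 mm, with two short knobs on its front; origin at the centre of its underside. Leave it alone.
Mind the look-alikes: they are no part of the job. Leave any green or red look-alike of the part that bears flask_rim alone.

How it is judged:
By the outcome, as a careful person would: the job done as asked, in the order asked, and still so for the second after the job is handed in, while the arm keeps its last pose, push and grip.
It also fails if it takes over 72 s, if anything falls off the work surface, if the arm or the gripper's body presses on something with over 40 N, if the wrist force passes 120 N, or if a joint passes its speed limit or range.

## Working session

There is one attempt and no reset: what is moved stays moved. The work goes in short steps, Python scripts to look and compute and a tool call to move; the robot and the scene stay as the last step left them, time stands still between calls to the robot, and variables do not carry over. Pictures are saved under pics/ and viewed, at most 10 in all, crops included, and the job is handed in when it is done.

Besides the shell and the picture viewer there is one more tool, called after "Emit:" as name(argument=value, ...), one argument or row to a line, values as JSON. play_rows: Moves the arm, as the interface text tells. Its arguments: {"type":"object","properties":{"motion":{"type":"array"},"grip":{"type":"number"},"grip_force":{"type":"number"}},"required":["motion"]}

```bash
mkdir -p pics; ls; python3 - <<'E'
from station import *
import cv2,json,numpy as np
s=sense();print(s)
ims=[]
for n in("scene","top","wrist"):
    c=get_calibration(n);print(n,c['fov_y'],c['cx'],c['cy'],c['dist'],np.round(c['pose'],3).tolist())
    im=grab_frame(n)[:,:,::-1];cv2.imwrite(f'pics/{n}0.png',im)
E
```

```text
pics
{'clock': 0.0, 'joints': array([ 1.24512298,  0.46940569, -0.04861311,  1.5336879 ,  0.02411182,
        1.14102512, -0.08228522]), 'dq': array([-9.67654436e-05, -1.65869435e-04, -5.26489942e-04, -5.30084897e-04,
       -4.68861291e-04, -6.61637048e-04, -9.06359241e-04]), 'effort': array([ 1.74042825e-04, -5.10310686e+01, -4.63796372e-02, -2.37709934e+01,
        1.07318326e-02,  7.64157594e-03,  2.94646713e-05]), 'tool_pos': array([ 197.23883558, -644.92287824,  230.28815033]), 'ee_rot': array([-3.13965429e+00,  7.52415997e-05,  2.96840840e-01]), 'contact_force': array([-0.35503079,  0.87292942, -0.7541999 ]), 'torque': array([-0.02333795,  0.03277643,  0.03155832]), 'finger_force': 0.0, 'finger_gap': 1.0026668721958574}
scene 46.99137666316537 263.1398127053073 187.85055312550347 [0.04739948 0.         0.         0.         0.        ] [[0.868, -0.323, 0.377, 1014.857], [0.496, 0.58, -0.646, -906.187], [-0.009, 0.748, 0.664, 921.442], [0.0, 0.0, 0.0, 1.0]]
top 51.37440569170814 260.1424328867075 193.4211016393782 [-0.02135045  0.          0.          0.          0.        ] [[-0.043, 0.978, -0.202, 276.602], [-0.999, -0.042, 0.009, -102.834], [-0.0, 0.202, 0.979, 1507.896], [0.0, 0.0, 0.0, 1.0]]
wrist 69.25691496619353 256.45760638817114 195.02382269774668 [-0.01372534  0.          0.          0.          0.        ] [[0.292, 0.905, 0.309, 276.284], [-0.956, 0.278, 0.092, -621.077], [-0.003, -0.322, 0.947, 372.352], [0.0, 0.0, 0.0, 1.0]]
```

View pics/scene0.png

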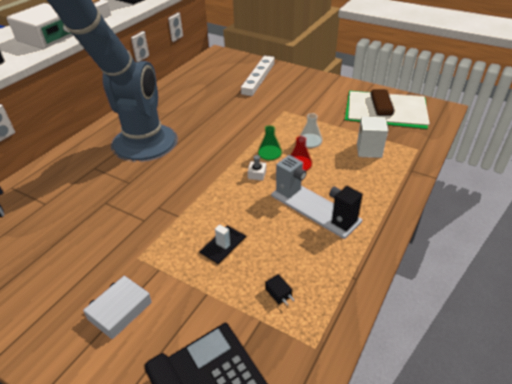

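View pics/top0.png

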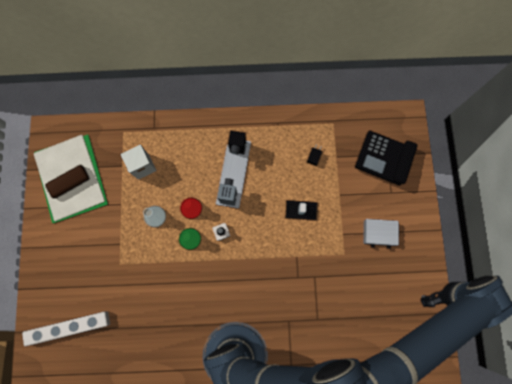

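The scene view shows the clear flask at (312,130), the red and green look-alikes at (302,152) and (269,142), the stopper in its stand at (257,168), and the cell in its rack at (222,237). In the top view the clear flask is at (154,216), red at (191,208), green at (190,239), the stand at (221,232), the rack at (301,210), the light bench at (235,170), the carton at (138,161), the adapter at (315,157) and the project box at (382,233).

Flask candidates in the top view: clear (154,216), red (191,208) and green (190,239). I choose the clear one.

```bash
cat > h.py <<'E'
from station import *
import cv2,numpy as np
def cal(n):
    c=get_calibration(n);f=192/np.tan(np.radians(c['fov_y']/2))
    K=np.array([[f,0,c['cx']],[0,f,c['cy']],[0,0,1]]);return K,np.array(c['dist'],float),np.array(c['pose'])
def ray(C,px):
    K,d,P=C;u=cv2.undistortPoints(np.array(px,float).reshape(-1,1,2),K,d).reshape(-1,2)
    v=np.c_[u[:,0],-u[:,1],-np.ones(len(u))]@P[:3,:3].T
    return P[:3,3],v
def onz(C,px,z):
    o,v=ray(C,px);return (o+v*((z-o[2])/v[:,2])[:,None])[:,:2]
def proj(C,X):
    K,d,P=C;X=np.array(X,float).reshape(-1,3);q=(X-P[:3,3])@P[:3,:3]
    q[:,1:]*=-1
    return cv2.projectPoints(q,np.zeros(3),np.zeros(3),K,d)[0].reshape(-1,2)
E
python3 - <<'E'
from h import *
C=cal('top')
for n,p,z in[('flask',(154,216),105),('stand',(221,232),70),('cell',(303,209),64),('lampend',(229,187),120),('detend',(237,140),120),('lb1',(218,204),12),('lb2',(240,204),12),('lb3',(250,142),12),('carton',(138,161),110),('green',(190,239),105),('red',(191,208),105),('rackcorners',(286,201),10),('r',(317,202),10),('r',(317,219),10),('r',(286,219),10)]: print(n,onz(C,[p],z).round())
E
```

```text
flask [[500. 265.]]
stand [[437.  32.]]
cell [[ 509. -270.]]
lampend [[591.  -5.]]
detend [[765. -39.]]
lb1 [[551.  46.]]
lb2 [[547. -38.]]
lb3 [[793. -85.]]
carton [[704. 324.]]
green [[413. 138.]]
red [[523. 133.]]
rackcorners [[ 551. -214.]]
r [[ 542. -332.]]
r [[ 477. -327.]]
r [[ 482. -210.]]
```

View pics/wrist0.png

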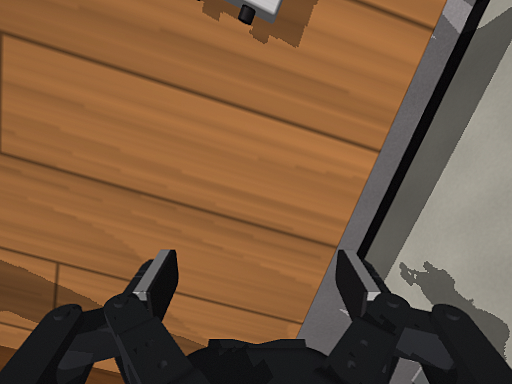

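The wrist view shows only bench, the fingers and a corner of the project box at (250,10). It looks down between the fingers, so next I'll photograph the rack on the way past.

Emit:
play_rows(
  motion=[
    {"translation":[0.3,0.4,0],"twist":[0,0,-0.1]},
    {"translation":[0.6,0.8,0],"twist":[0,0,-0.189]},
    {"translation":[0.667,0.833,0],"twist":[0,0,-0.189]},
  ],
)

```text
clock: 0.52
tool_pos: [299.8, -517.3, 231.1]
ee_rot: [-3.14, -0.0, 0.003]
contact_force: [0.7, -0.8, 0.0]
finger_gap: 0.998
finger_force: 0.0
```

Emit:
play_rows(
  motion=[
    {"translation":[0.3,0.4,0],"twist":[0,0,0]},
    {"translation":[0.6,0.75,0],"twist":[0,0,0]},
    {"translation":[0.667,0.833,0],"twist":[0,0,0]},
  ],
)

```text
clock: 0.9
tool_pos: [399.9, -392.1, 231.3]
ee_rot: [-3.141, -0.001, 0.005]
contact_force: [-0.4, -0.7, -0.1]
finger_gap: 1.0
finger_force: 0.0
```

Emit:
play_rows(
  motion=[
    {"translation":[0.3,0.4,0],"twist":[0,0,0]},
    {"translation":[0.6,0.75,0],"twist":[0,0,0]},
    {"translation":[0.667,0.833,0],"twist":[0,0,0]},
    {"translation":[0.667,0.833,0],"twist":[0,0,0]},
  ],
)

```text
clock: 1.4
tool_pos: [499.7, -267.0, 231.2]
ee_rot: [-3.14, -0.001, 0.007]
contact_force: [-0.4, -1.2, 0.7]
finger_gap: 0.996
finger_force: 0.0
```

```bash
python3 - <<'E'
from h import *
s=sense();print(s['clock'],s['tool_pos'],s['ee_rot'])
C=cal('wrist');im=grab_frame('wrist')[:,:,::-1];cv2.imwrite('pics/rack1.png',im)
np.savez('pics/rack1.npz',K=C[0],d=C[1],P=C[2])
print(proj(C,[[509,-270,64]]))
E
```

```text
1.4 [ 499.65476181 -266.97883515  231.16117896] [-3.14015526e+00 -5.86748608e-04  6.79661450e-03]
[[259.5079964  168.51513106]]
```

Emit:
play_rows(
  motion=[
    {"translation":[-0.1,0.4,0],"twist":[0,0,0]},
    {"translation":[-0.2,0.8,0],"twist":[0,0,0]},
    {"translation":[-0.2,1.0,0],"twist":[0,0,0]},
  ],
)

```text
clock: 1.82
tool_pos: [465.7, -119.4, 231.3]
ee_rot: [3.141, 0.001, -0.0]
contact_force: [0.7, -1.5, 0.3]
finger_gap: 1.001
finger_force: 0.0
```

Emit:
play_rows(
  motion=[
    {"translation":[-0.1,0.4,0],"twist":[0,0,0]},
    {"translation":[-0.2,0.8,0],"twist":[0,0,0]},
    {"translation":[-0.2,1.0,0],"twist":[0,0,0]},
    {"translation":[-0.2,1.0,0],"twist":[0,0,0]},
  ],
)

```text
clock: 2.33
tool_pos: [437.3, 29.9, 231.5]
ee_rot: [3.141, -0.0, 0.002]
contact_force: [-0.6, -0.5, 0.6]
finger_gap: 0.998
finger_force: 0.0
```

```bash
python3 - <<'E'
from h import *
s=sense();print(s['clock'],s['tool_pos'],s['ee_rot'])
C=cal('wrist');im=grab_frame('wrist')[:,:,::-1];cv2.imwrite('pics/stand1.png',im)
np.savez('pics/stand1.npz',K=C[0],d=C[1],P=C[2])
print(proj(C,[[437,32,73],[437,32,32]]))
a=cv2.imread('pics/rack1.png')
cv2.imwrite('pics/two.png',cv2.resize(np.vstack([a[:290],im[:290]]),None,fx=1,fy=1))
E
```

```text
2.325 [437.30678692  29.92533308 231.52236315] [ 3.14124674e+00 -4.71250583e-04  1.97743791e-03]
[[254.70660577 178.71098464]
 [254.91150721 170.05040094]]
```

View pics/two.png

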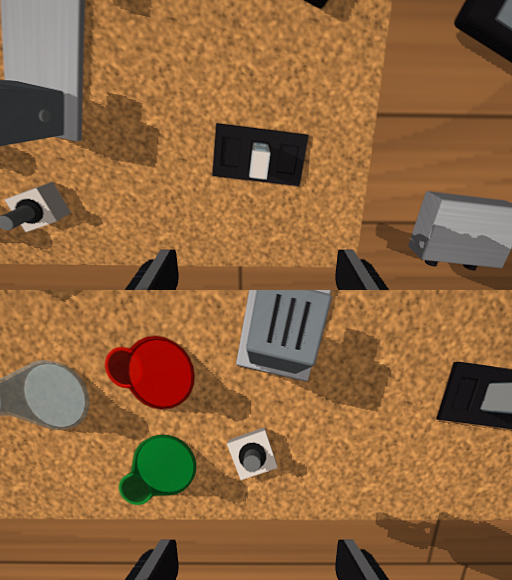

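The upper half (rack1) shows the rack at (261,155) with the cell at (260,160). The lower half (stand1) shows the stand and stopper at (252,165), green at (163,175), red at (160,82) and the clear flask at (55,105), with its mouth off to the left. Next is one close crop of the stopper.

```bash
python3 - <<'E'
from h import *
im=cv2.imread('pics/stand1.png');z=np.load('pics/stand1.npz');C=(z['K'],z['d'],z['P'])
a=cv2.resize(im[130:200,215:290],None,fx=7,fy=7,interpolation=cv2.INTER_CUBIC)
b=cv2.resize(cv2.imread('pics/rack1.png')[110:200,205:315],None,fx=5,fy=5,interpolation=cv2.INTER_CUBIC)[:490]
b=cv2.copyMakeBorder(b,0,max(0,490-b.shape[0]),0,0,cv2.BORDER_CONSTANT)
cv2.imwrite('pics/crop1.png',cv2.resize(np.hstack([a[:450],b[:450]]),None,fx=0.74,fy=0.74))
print(a.shape,b.shape)
E
```

```text
(490, 525, 3) (490, 550, 3)
```

View pics/crop1.png

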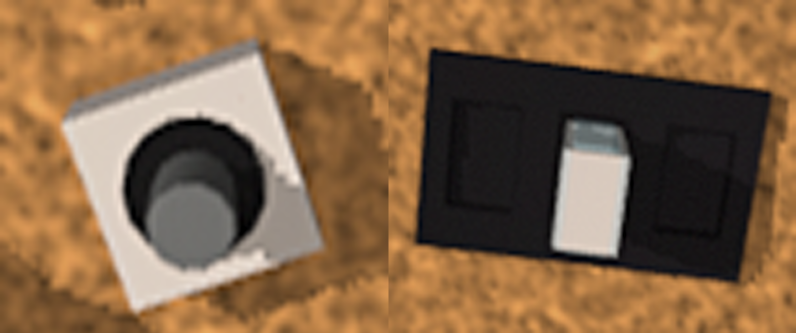

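The left crop shows the grip's top circle at about (251.9,173.2) in stand1, with the flange and its stand around it. The right crop shows the cell's white cap in the middle pocket, with a clear window at its upper (+x) end, so the frosted faces lie to the image left and right.

```bash
python3 - <<'E'
from h import *
L=lambda n:(lambda z:(z['K'],z['d'],z['P']))(np.load(f'pics/{n}.npz'))
C=L('stand1')
print('griptop',onz(C,[(251.9,173.2)],73),'flange',onz(C,[(252.4,166.7)],37))
s=5.18;q=np.array([(65,124),(259,53),(323,245),(138,311)])/s+[215,130];c=onz(C,q-.5,32);print('stand',c.mean(0),np.linalg.norm(np.diff(c,axis=0),axis=1))
C=L('rack1');s=3.7
q=(np.array([(563,148),(629,155),(618,257),(551,250)])-[388,0])/s+[205,110];c=onz(C,q-.5,64);print('cell',c.mean(0),np.linalg.norm(np.diff(c,axis=0),axis=1))
d=(c[0]+c[1]-c[2]-c[3]);print('cell yaw',np.arctan2(d[1],d[0]))
q=(np.array([(431,49),(770,92),(740,281),(416,243)])-[388,0])/s+[205,110];c=onz(C,q-.5,10);print('rack',c.mean(0),np.linalg.norm(np.diff(c,axis=0),axis=1))
d=(c[0]-c[1]-c[2]+c[3]);print('rack yaw',np.arctan2(-d[0],d[1]))
E
```

```text
griptop [[443.34095801  35.12072454]] flange [[442.45036991  35.07667321]]
stand [443.07320356  35.16495233] [49.05979188 49.27893572 48.68645609]
cell [ 513.70525329 -269.54341514] [19.99335163 31.9858813  20.95646946]
cell yaw -0.10060692969810872
rack [ 514.13226362 -269.8176391 ] [118.00433495  68.90162889 119.57134111]
rack yaw -0.11517892121259585
```

Emit:
play_rows(
  motion=[
    {"translation":[0.038,0.037,-0.3],"twist":[0,0,0]},
    {"translation":[0.038,0.037,-0.6],"twist":[0,0,0]},
    {"translation":[0.038,0.037,-0.8],"twist":[0,0,0]},
    {"translation":[0.038,0.037,-0.8],"twist":[0,0,0]},
  ],
  grip=-0.2,
  grip_force=25,
)

```text
clock: 2.88
tool_pos: [441.7, 32.3, 109.4]
ee_rot: [3.14, 0.006, -0.004]
contact_force: [-0.5, 0.3, 0.5]
finger_gap: 0.598
finger_force: 0.0
```

```bash
python3 - <<'E'
from h import *
s=sense();print(s['tool_pos'],s['ee_rot'],s['finger_gap'])
im=grab_frame('wrist')[:,:,::-1];cv2.imwrite('pics/pre.png',im)
E
```

```text
[441.73291979  32.28621263 109.42899095] [ 3.14035615  0.00560341 -0.00395982] 0.5976415099821424
```

View pics/pre.png

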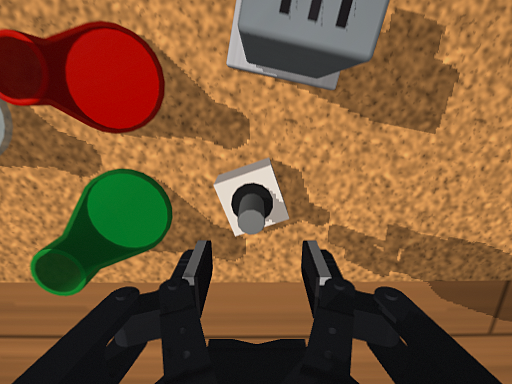

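The stopper's grip top is at (251,215) and the finger mid-line is at about column 257, so the stopper lies slightly left (+y). I'll hold a moment to see whether this offset is lag.

Emit:
play_rows(
  motion=[
    {"translation":[0,0,0],"twist":[0,0,0]},
    {"translation":[0,0,0],"twist":[0,0,0]},
  ],
)

```text
clock: 3.18
tool_pos: [444.3, 34.6, 112.6]
ee_rot: [3.141, -0.003, -0.001]
contact_force: [0.5, -0.1, -0.3]
finger_gap: 0.6
finger_force: 0.0
```

```bash
python3 - <<'E'
from h import *
s=sense();print(s['tool_pos'],s['ee_rot'],s['joints'])
C=cal('wrist');im=grab_frame('wrist')[:,:,::-1]
g=im[190:245,225:285];hsv=cv2.cvtColor(g,cv2.COLOR_BGR2HSV)
m=((hsv[...,1]<60)&(hsv[...,2]>85)&(hsv[...,2]<150)).astype(np.uint8)
n,l,st,ce=cv2.connectedComponentsWithStats(m)
for i in range(1,n):
  if st[i,4]>60: print(st[i],ce[i]+[225,190],onz(C,[ce[i]+[225,190]],73))
print(proj(C,[[443.1,35.1,73]]))
E
```

```text
[444.34560335  34.5920251  112.61400896] [ 3.14138164e+00 -2.85652270e-03 -8.46399944e-04] [ 0.15979767  0.28168927 -0.38564835  2.16226927  0.16030598  0.72098547
 -1.90425581]
[ 16  22  31  24 513] [254.58479532 223.55750487] [[443.67567709  36.01558584]]
[[255.86665861 224.29221741]]
```

Emit:
play_rows(
  motion=[
    {"translation":[0.002,0.004,-0.2],"twist":[0,0,0]},
    {"translation":[0.002,0.004,-0.4],"twist":[0,0,0]},
    {"translation":[0.002,0.004,-0.455],"twist":[0,0,0]},
    {"translation":[0.002,0.004,-0.455],"twist":[0,0,0]},
    {"translation":[0.002,0.004,-0.455],"twist":[0,0,0]},
  ],
)

```text
clock: 3.85
tool_pos: [444.5, 35.7, 44.1]
ee_rot: [-3.141, -0.002, -0.0]
contact_force: [-0.9, 0.2, -1.0]
finger_gap: 0.595
finger_force: 0.0
```

Emit:
play_rows(
  motion=[
    {"translation":[0,0,0],"twist":[0,0,0]},
    {"translation":[0,0,0],"twist":[0,0,0]},
    {"translation":[0,0,0],"twist":[0,0,0]},
    {"translation":[0,0,0],"twist":[0,0,0]},
    {"translation":[0,0,0],"twist":[0,0,0]},
    {"translation":[0,0,0],"twist":[0,0,0]},
  ],
  grip=1,
  grip_force=30,
)

```text
clock: 4.6
tool_pos: [444.1, 35.5, 43.8]
ee_rot: [3.141, -0.001, -0.0]
contact_force: [-1.4, -0.5, 6.8]
finger_gap: 0.223
finger_force: 29.2
```

Emit:
play_rows(
  motion=[
    {"translation":[0,0,0.1],"twist":[0,0,0]},
    {"translation":[0,0,0.4],"twist":[0,0,0]},
    {"translation":[0,0,0.8],"twist":[0,0,0]},
    {"translation":[0,0,1.0],"twist":[0,0,0]},
  ],
)

```text
clock: 5.1
tool_pos: [444.7, 35.9, 196.9]
ee_rot: [-3.141, -0.005, 0.0]
contact_force: [1.1, -0.7, -1.0]
finger_gap: 0.221
finger_force: 29.4
```

Emit:
play_rows(
  motion=[
    {"translation":[0.05,0.2,0.2],"twist":[0,0,0]},
    {"translation":[0.1,0.5,0.3],"twist":[0,0,0]},
    {"translation":[0.2,0.8,0.3],"twist":[0,0,0]},
    {"translation":[0.2,1.0,0.3],"twist":[0,0,0]},
    {"translation":[0.2,1.0,0.3],"twist":[0,0,0]},
    {"translation":[0.2,1.0,0.3],"twist":[0,0,0]},
  ],
)

```text
clock: 5.85
tool_pos: [473.4, 184.6, 238.3]
ee_rot: [3.141, 0.0, -0.001]
contact_force: [-0.2, -1.2, -0.2]
finger_gap: 0.224
finger_force: 29.4
```

```bash
python3 - <<'E'
from h import *
s=sense();print(s['tool_pos'],s['ee_rot'],s['finger_gap'])
C=cal('wrist');im=grab_frame('wrist')[:,:,::-1];cv2.imwrite('pics/flask1.png',im)
np.savez('pics/flask1.npz',K=C[0],d=C[1],P=C[2])
print(proj(C,[[500,265,105],[500,265,0]]))
E
```

```text
[473.42641473 184.55238336 238.2893257 ] [ 3.14066363e+00  2.88159714e-05 -7.09911980e-04] 0.2241795824103885
[[176.33603705 159.55627427]
 [197.37051109 144.03409279]]
```

View pics/flask1.png

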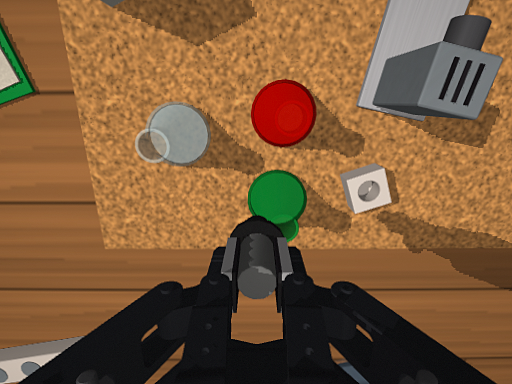

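The stopper is held straight, its top at (258,285). The flask's mouth ring is at about (152,146) and its base disc at about (178,134). I'll fit both as circles.

```bash
python3 - <<'E'
from h import *
im=cv2.imread('pics/flask1.png');z=np.load('pics/flask1.npz');C=(z['K'],z['d'],z['P'])
x0,y0=120,90
g=cv2.resize(im[y0:175,x0:220],None,fx=4,fy=4,interpolation=cv2.INTER_CUBIC)
for name,r in(('mouth',(14*4,20*4)),('base',(26*4,36*4))):
  for ch in(cv2.cvtColor(g,cv2.COLOR_BGR2GRAY),cv2.cvtColor(g,cv2.COLOR_BGR2HSV)[...,1]):
    c=cv2.HoughCircles(cv2.GaussianBlur(ch,(5,5),0),cv2.HOUGH_GRADIENT,1.5,60,param1=80,param2=25,minRadius=r[0],maxRadius=r[1])
    if c is not None:
      for k in c[0][:2]:
        p=(k[:2]+.5)/4-.5+[x0,y0]; print(name,p,k[2]/4,onz(C,[p],105 if name=='mouth' else 2))
cv2.imwrite('pics/fl2.png',g)
E
```

```text
mouth [153.1875 143.8125] 15.575 [[515.7742347  286.43294316]]
mouth [168.9375 124.6875] 18.95 [[534.09413048 269.01004152]]
mouth [153.9375 143.4375] 19.3625 [[516.13993913 285.6472163 ]]
mouth [189.9375 144.5625] 16.8875 [[514.95043701 250.17416021]]
base [181.6875 130.6875] 32.075 [[518.06184757 284.32372372]]
base [179.0625 135.1875] 31.2125 [[512.15377269 288.35925838]]
```

View pics/fl2.png

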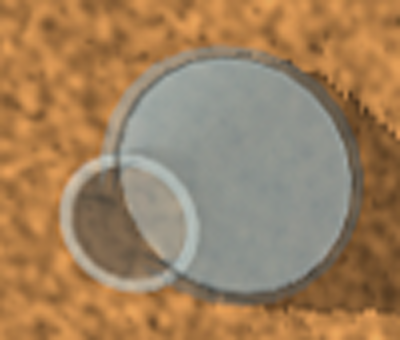

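The ring spans (60..198, 154..292) in the ×4 crop, centred at pixel (152.1,145.6). The base spans (103..361, 46..302), centred at (177.9,133.4).

```bash
python3 - <<'E'
from h import *
z=np.load('pics/flask1.npz');C=(z['K'],z['d'],z['P'])
print(onz(C,[(152,145.4)],105),onz(C,[(177.6,133.2)],0))
# stopper in hand: top of grip centre, flange
print(proj(C,[[473.4,184.6,z0] for z0 in (268,232)]))
T=cal('top');im=grab_frame('top')
g=im[190:240,130:180].astype(int)
print(proj(T,[[514,286,105],[514,286,0]]))
E
```

```text
[[514.21714292 287.79604985]] [[514.56170134 290.64497261]]
[[256.54573488 282.7878338 ]
 [256.51567467 245.64392005]]
[[148.12615957 212.38333564]
 [155.67774036 216.65975558]]
```

Emit:
play_rows(
  motion=[
    {"translation":[-0.05,0.3,0],"twist":[0,0,0]},
    {"translation":[-0.09,0.6,0],"twist":[0,0,0]},
    {"translation":[-0.09,0.682,0],"twist":[0,0,0]},
    {"translation":[-0.09,0.682,0],"twist":[0,0,0]},
    {"translation":[-0.09,0.682,0],"twist":[0,0,0]},
  ],
)

```text
clock: 6.58
tool_pos: [460.8, 285.7, 237.8]
ee_rot: [3.14, 0.0, -0.003]
contact_force: [-0.3, -0.3, -0.9]
finger_gap: 0.223
finger_force: 29.5
```

```bash
python3 - <<'E'
from h import *
s=sense();print(s['tool_pos'],s['ee_rot'])
C=cal('wrist');im=grab_frame('wrist')[:,:,::-1]
np.savez('pics/flask2.npz',K=C[0],d=C[1],P=C[2])
p=proj(C,[[514.2,288,105]])[0];print(p)
x0,y0=(p-[60,55]).astype(int);x0=max(x0,0);y0=max(y0,0);print(x0,y0)
cv2.imwrite('pics/fl3.png',cv2.resize(im[y0:y0+110,x0:x0+120],None,fx=5,fy=5,interpolation=cv2.INTER_CUBIC))
E
```

```text
[460.77045745 285.66536876 237.84352684] [ 3.13998447e+00  7.82739782e-05 -3.02319183e-03]
[253.80387332 132.25746508]
193 77
```

View pics/fl3.png

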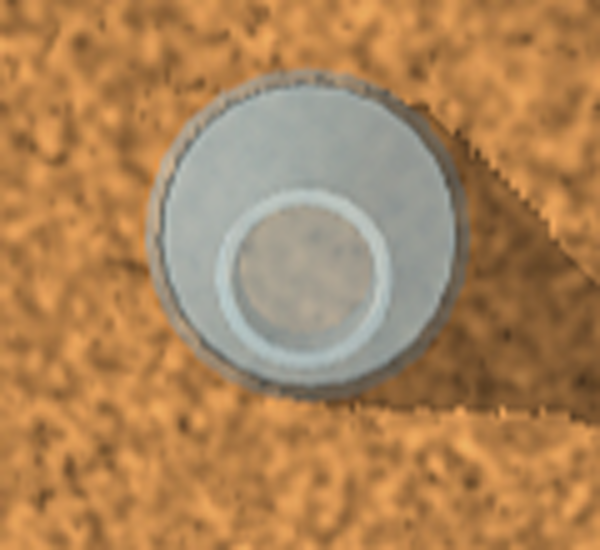

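The mouth ring is centred at pixel (253.3,132.2), against a prediction of (253.8,132.3). That puts the mouth at about (514.2,288.3).

Emit:
play_rows(
  motion=[
    {"translation":[0.2,0,0],"twist":[0,0,0]},
    {"translation":[0.362,0.003,0],"twist":[0,0,0]},
    {"translation":[0.362,0.003,-0.2],"twist":[0,0,0]},
    {"translation":[0.362,0.003,-0.4],"twist":[0,0,0]},
    {"translation":[0.362,0.003,-0.5],"twist":[0,0,0]},
    {"translation":[0.362,0.003,-0.5],"twist":[0,0,0]},
    {"translation":[0.362,0.003,-0.5],"twist":[0,0,0]},
    {"translation":[0.362,0.003,-0.5],"twist":[0,0,0]},
  ],
)

```text
clock: 7.62
tool_pos: [515.0, 288.7, 164.3]
ee_rot: [-3.141, -0.002, -0.0]
contact_force: [-0.0, 0.5, -0.1]
finger_gap: 0.221
finger_force: 29.5
```

```bash
python3 - <<'E'
from h import *
for i in range(3):
  s=sense();print(s['tool_pos'],s['ee_rot'],s['joints'][0]);grab_frame('top')
C=cal('wrist');im=grab_frame('wrist')[:,:,::-1]
t=s['tool_pos'];print(proj(C,[[t[0],t[1],t[2]+30],[t[0],t[1],t[2]-6],[514.2,288.3,105]]))
cv2.imwrite('pics/ins.png',cv2.resize(im[150:340,160:360],None,fx=3,fy=3,interpolation=cv2.INTER_CUBIC))
E
```

```text
[515.0202252  288.66704452 164.34341019] [-3.14064127e+00 -2.04464790e-03 -1.93511740e-04] -0.19577562343063384
[514.92618417 288.61767815 164.19566053] [-3.14079702e+00 -1.84030841e-03 -1.56929972e-04] -0.19584984323995985
[514.79292265 288.56685316 163.9726532 ] [-3.14098529e+00 -1.51050128e-03 -3.39313064e-05] -0.19592694594869822
[[256.27629118 283.12122322]
 [256.38005871 245.85823349]
 [256.815815   212.99249782]]
```

View pics/ins.png

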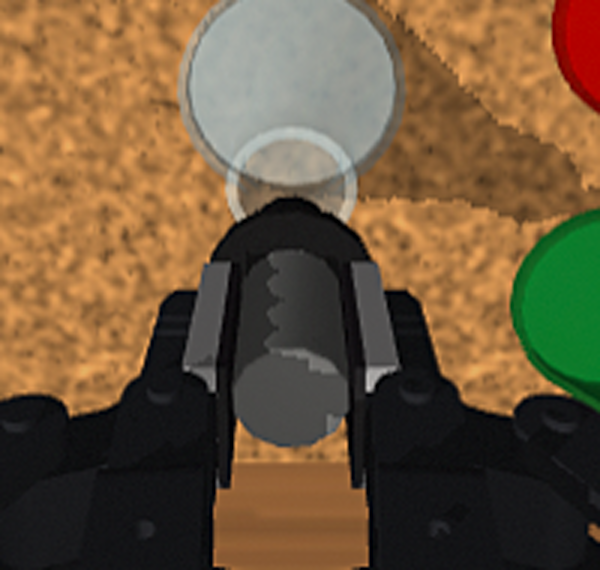

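The stopper's grip centre is at column 257.0 and the mouth ring centre at 257.2, so they are aligned. I'll go down.

Emit:
play_rows(
  motion=[
    {"translation":[-0.002,0,-0.1],"twist":[0,0,0]},
    {"translation":[-0.002,0,-0.15],"twist":[0,0,0]},
    {"translation":[-0.002,0,-0.2],"twist":[0,0,0]},
    {"translation":[-0.002,0,-0.25],"twist":[0,0,0]},
    {"translation":[-0.002,0,-0.28],"twist":[0,0,0]},
    {"translation":[-0.002,0,-0.28],"twist":[0,0,0]},
    {"translation":[-0.002,0,-0.28],"twist":[0,0,0]},
  ],
)

```text
clock: 8.7
tool_pos: [514.3, 288.4, 121.3]
ee_rot: [-3.141, -0.001, -0.0]
contact_force: [0.4, -0.4, -0.0]
finger_gap: 0.219
finger_force: 29.5
```

Emit:
play_rows(
  motion=[
    {"translation":[0,0,-0.01],"twist":[0,0,0]},
    {"translation":[0,0,-0.02],"twist":[0,0,0]},
    {"translation":[0,0,-0.027],"twist":[0,0,0]},
    {"translation":[0,0,-0.034],"twist":[0,0,0]},
    {"translation":[0,0,-0.034],"twist":[0,0,0]},
    {"translation":[0,0,-0.034],"twist":[0,0,0]},
  ],
)

```text
clock: 9.45
tool_pos: [514.1, 288.3, 116.8]
ee_rot: [3.141, -0.0, -0.0]
contact_force: [-1.2, -1.6, 5.0]
finger_gap: 0.223
finger_force: 30.0
```

Emit:
play_rows(
  motion=[
    {"translation":[0,0,-0.006],"twist":[0,0,0]},
    {"translation":[0,0,-0.012],"twist":[0,0,0]},
    {"translation":[0,0,-0.012],"twist":[0,0,0]},
    {"translation":[0,0,-0.012],"twist":[0,0,0]},
  ],
)

```text
clock: 9.95
tool_pos: [514.3, 288.4, 116.8]
ee_rot: [3.141, -0.001, -0.0]
contact_force: [-4.4, -3.4, 15.8]
finger_gap: 0.225
finger_force: 30.9
```

Emit:
play_rows(
  motion=[
    {"translation":[0,0,0.01],"twist":[0,0,0]},
    {"translation":[0,0,0.01],"twist":[0,0,0]},
  ],
)

```text
clock: 10.2
tool_pos: [514.3, 288.4, 116.8]
ee_rot: [3.141, -0.001, -0.0]
contact_force: [-1.4, -0.8, 8.6]
finger_gap: 0.222
finger_force: 30.0
```

Emit:
play_rows(
  motion=[
    {"translation":[0,0,0],"twist":[0,0,0]},
    {"translation":[0,0,0],"twist":[0,0,0]},
    {"translation":[0,0,0],"twist":[0,0,0]},
    {"translation":[0,0,0],"twist":[0,0,0]},
    {"translation":[0,0,0],"twist":[0,0,0]},
  ],
  grip=-0.2,
)

```text
clock: 10.82
tool_pos: [514.1, 288.2, 115.6]
ee_rot: [3.141, 0.0, -0.0]
contact_force: [-1.0, -0.5, -0.3]
finger_gap: 0.597
finger_force: 0.0
```

Emit:
play_rows(
  motion=[
    {"translation":[0,0,0.1],"twist":[0,0,0]},
    {"translation":[0,0,0.3],"twist":[0,0,0]},
    {"translation":[0,0,0.6],"twist":[0,0,0]},
    {"translation":[0,0,0.8],"twist":[0,0,0]},
    {"translation":[-0.35,0,0.8],"twist":[0,0,0]},
    {"translation":[-0.35,0,0.8],"twist":[0,0,0]},
    {"translation":[-0.35,0,0.8],"twist":[0,0,0]},
  ],
)

```text
clock: 11.7
tool_pos: [462.0, 288.3, 236.7]
ee_rot: [-3.141, -0.002, 0.0]
contact_force: [0.5, -0.1, 0.5]
finger_gap: 0.599
finger_force: 0.0
```

```bash
python3 - <<'E'
from h import *
s=sense();print(s['clock'],s['tool_pos'],s['ee_rot'],s['finger_gap'])
C=cal('wrist');im=grab_frame('wrist')[:,:,::-1]
cv2.imwrite('pics/done1.png',im)
np.savez('pics/done1.npz',K=C[0],d=C[1],P=C[2])
p=proj(C,[[514.3,288.4,z] for z in(146,110,105,0)]);print(p)
hsv=cv2.cvtColor(im,cv2.COLOR_BGR2HSV)
x,y=p[0].astype(int)
m=np.zeros(im.shape[:2],np.uint8);m[y-40:y+50,x-45:x+45]=1
dark=((hsv[...,2]<45)&(m>0)).astype(np.uint8)
n,l,st,ce=cv2.connectedComponentsWithStats(dark)
i=1+st[1:,4].argmax();print('black flange',st[i],ce[i],cv2.minEnclosingCircle(np.argwhere(l==i)[:,::-1].astype(np.float32)))
gr=((hsv[...,1]<50)&(hsv[...,2]>70)&(hsv[...,2]<135)&(m>0)).astype(np.uint8)
n,l,st,ce=cv2.connectedComponentsWithStats(gr)
for i in range(1,n):
  if st[i,4]>80:print('grey',st[i],ce[i])
E
```

```text
11.7 [461.9994421  288.31860969 236.70414951] [-3.14129207e+00 -1.88887690e-03  1.03914030e-04] 0.5987425029124148
[[256.50796566 139.3208141 ]
 [256.53952347 134.39474415]
 [256.54327326 133.80944193]
 [256.5997378  124.99663625]]
black flange [239 118  36  35 494] [256.96153846 131.00404858] ((256.6508483886719, 135.1514892578125), 17.770986557006836)
grey [245 127  23  25 430] [256.1627907  139.85581395]
```

The flange's enclosing circle is at (256.7,135.2), against (256.5,134.4) predicted for fully home, and the grip top also matches. The stopper is seated and upright. Next is a look at the light bench from above.

Emit:
play_rows(
  motion=[
    {"translation":[0.2,-0.3,0.06],"twist":[0,0,0]},
    {"translation":[0.3,-0.5,0.12],"twist":[0,0,0]},
    {"translation":[0.42,-0.685,0.12],"twist":[0,0,0]},
  ],
)

```text
clock: 12.12
tool_pos: [526.5, 184.0, 254.4]
ee_rot: [-3.141, -0.001, -0.002]
contact_force: [0.4, -0.3, 0.8]
finger_gap: 0.601
finger_force: 0.0
```

Emit:
play_rows(
  motion=[
    {"translation":[0.2,-0.3,0.06],"twist":[0,0,0]},
    {"translation":[0.3,-0.5,0.12],"twist":[0,0,0]},
    {"translation":[0.42,-0.685,0.12],"twist":[0,0,0]},
  ],
)

```text
clock: 12.5
tool_pos: [589.5, 80.8, 272.4]
ee_rot: [-3.141, -0.001, -0.002]
contact_force: [0.6, -0.4, 0.0]
finger_gap: 0.601
finger_force: 0.0
```

Emit:
play_rows(
  motion=[
    {"translation":[0.2,-0.3,0.06],"twist":[0,0,0]},
    {"translation":[0.3,-0.5,0.12],"twist":[0,0,0]},
    {"translation":[0.42,-0.685,0.12],"twist":[0,0,0]},
    {"translation":[0.42,-0.685,0.12],"twist":[0,0,0]},
    {"translation":[0.42,-0.685,0.12],"twist":[0,0,0]},
    {"translation":[0.42,-0.685,0.12],"twist":[0,0,0]},
  ],
)

```text
clock: 13.25
tool_pos: [650.4, -18.6, 289.7]
ee_rot: [-3.141, 0.0, 0.002]
contact_force: [0.8, 0.0, -0.1]
finger_gap: 0.601
finger_force: 0.0
```

```bash
python3 - <<'E'
from h import *
s=sense();print(s['clock'],s['tool_pos'],s['ee_rot'])
C=cal('wrist');im=grab_frame('wrist')[:,:,::-1]
cv2.imwrite('pics/lb.png',im);np.savez('pics/lb.npz',K=C[0],d=C[1],P=C[2])
hsv=cv2.cvtColor(im,cv2.COLOR_BGR2HSV)
# ascii: c cork(sat), else brightness digit
for y in range(20,330,5):
  print('%3d '%y+''.join('.' if hsv[y,x,1]>85 and hsv[y,x,2]>60 else str(min(9,hsv[y,x,2]//26)) for x in range(130,390,3)))
print(proj(C,[[550,4,12],[797,-41,12],[673,-20,100]]))
E
```

```text
13.25 [650.37083508 -18.60250158 289.70408257] [-3.14103888e+00  1.91808868e-04  1.84785931e-03]
 20 .......................................................................................
 25 .........................................11............................................
 30 .........................................111111000.....................................
 35 ........................................1111111111111100...............................
 40 ......................................6601111111111111111110...........................
 45 ......................................6711111111111111111110...........................
 50 .....................................6611111111111111111111............................
 55 .....................................6601111111111111111110............................
 60 .....................................6601111111111111111111............................
 65 .....................................6511111111111111111114............................
 70 ....................................6601111111111111111110.....................
[... 4088 characters left out ...]
..86.............................001000000000000000000000010
300 0000000000000000000000000...................................000000000000000000000010000
305 0000000000000000000000000...................................000000000000000000000001100
310 0000000001000000000000000....................................00000000000000100000000110
315 001111111100000000000000.....................................00000000000000001100010001
320 111110010000000000000000......................................0000000000000100010000101
325 111010011100000000000000.....................................00000000000000001110000000
[[242.8228901  218.12874873]
 [273.3983249   51.02159398]
 [257.89098398 153.23159223]]
```

The mask map shows the plate's long edges clearly over rows 115–185, the tube ends at rows ~112 (detector) and ~189 (lamp), and clear space between them. I'll take a second view from directly above the middle for symmetry.

Emit:
play_rows(
  motion=[
    {"translation":[-0.2,0,0],"twist":[0,0,0]},
    {"translation":[-0.4,0,0],"twist":[0,0,0]},
    {"translation":[-0.4,0,0],"twist":[0,0,0]},
    {"translation":[-0.4,0,0],"twist":[0,0,0]},
    {"translation":[-0.4,0,0],"twist":[0,0,0]},
  ],
)

```text
clock: 13.92
tool_pos: [591.3, -19.8, 289.7]
ee_rot: [-3.141, -0.0, 0.0]
contact_force: [-0.6, -0.0, -0.3]
finger_gap: 0.601
finger_force: 0.0
```

```bash
cat > lb.py <<'E'
from h import *
def edges(n,rows):
    im=cv2.imread(f'pics/{n}.png');z=np.load(f'pics/{n}.npz');C=(z['K'],z['d'],z['P'])
    hsv=cv2.cvtColor(im,cv2.COLOR_BGR2HSV);m=(hsv[...,1]<70)
    L,R=[],[]
    for y in rows:
        xs=np.where(m[y,190:330])[0]+190
        # longest run
        r=max(np.split(xs,np.where(np.diff(xs)>2)[0]+1),key=len);L.append((r[0]-.5,y));R.append((r[-1]+.5,y))
    L,R=onz(C,L,12),onz(C,R,12)
    out=[]
    for P in(L,R):
        vx,vy,x,y=cv2.fitLine(P.astype(np.float32),cv2.DIST_HUBER,0,.01,.01).ravel()
        out.append((np.arctan(vy/vx),y+(670-x)*vy/vx))
    yaw=(out[0][0]+out[1][0])/2
    print(n,'yaws',out[0][0],out[1][0],'width',(out[0][1]-out[1][1])*np.cos(yaw),'y@670',(out[0][1]+out[1][1])/2)
    return im,C,yaw,(out[0][1]+out[1][1])/2
E
python3 - <<'E'
from lb import *
s=sense();print(s['tool_pos'],s['ee_rot'])
C=cal('wrist');im=grab_frame('wrist')[:,:,::-1]
cv2.imwrite('pics/lb2.png',im);np.savez('pics/lb2.npz',K=C[0],d=C[1],P=C[2])
print('nadir',proj(C,[[*C[2][:2,3],0]]),C[2][:3,3])
edges('lb',range(118,186,2))
hsv=cv2.cvtColor(im,cv2.COLOR_BGR2HSV)
for y in range(0,200,4):
  print('%3d '%y+''.join('.' if hsv[y,x,1]>85 and hsv[y,x,2]>60 else str(min(9,hsv[y,x,2]//26)) for x in range(190,340,2)))
E
```

```text
[591.28986973 -19.75341867 289.68555961] [-3.14134322e+00 -4.77929223e-04  2.28204602e-04]
nadir [[256.72424469 100.74111017]] [673.7604136  -19.85452549 431.69691186]
lb yaws -0.20701699 -0.20778576 width 89.27527 y@670 -14.941701
  0 .........................620111111111111111111111111111110.................
  4 .........................70111111111111111111111111111110465...............
  8 ........................75011111111111111111111111111111066................
 12 ........................62111111111111111111111111111110243................
 16 ........................6100101111111111111111111111111044.................
 20 .......................76700000000000011111111111111110244.................
 24 .......................6660000000222221000000011111111044..................
 28 .......................6663000002222322222211000000000244..................
 32 ......................76667000022222222222211110000002443..................
 36 ......................6666610002222322222211110000003444...................
 40 ......................6666666302222322222111110000034444........
[... 2431 characters left out ...]
22222222222222111122214444..................................
168 ...........744444444433222222111211214443..................................
172 ...........64444444444444444444332222344...................................
176 ..........654444441154445544444444555243...................................
180 ..........74444445005451144440445555344....................................
184 ...........4444444034451144500545555244....................................
188 ...........444444105443144450355555444.....................................
192 ..........5444445015450145510555555244.....................................
196 ..........5444443044441345501555444........................................
```

```bash
python3 - <<'E'
from lb import *
im,C,yaw,y0=edges('lb2',range(64,140,2))
u=np.array([np.cos(yaw),np.sin(yaw)]);n=np.array([-u[1],u[0]]);A=np.array([670,y0])
v=cv2.cvtColor(im,cv2.COLOR_BGR2HSV)[...,2]
mid=0
for it in range(2):
  for lat in(-6,-3,0,3,6):
    t=np.arange(-70,70,.25);X=A+np.outer(t,u)+lat*n
    p=proj(C,np.c_[X,np.full(len(t),84)]).astype(np.float32)
    val=cv2.remap(v,p[:,:1].copy(),p[:,1:].copy(),cv2.INTER_LINEAR).ravel()
    br=val>115
    i=len(t)//2; a=i
    while br[a]:a-=1
    b=i
    while br[b]:b+=1
    print(lat,t[a],t[b],(t[a]+t[b])/2,t[b]-t[a])
  break
E
```

```text
lb2 yaws -0.21156244 -0.21016757 width 89.41699 y@670 -15.090964
-6 -47.75 52.75 2.5 100.5
-3 -47.75 52.5 2.375 100.25
0 -47.75 52.5 2.375 100.25
3 -47.75 52.5 2.375 100.25
6 -48.0 52.5 2.25 100.5
```

The edge fits from both views agree: plate width 89.4 mm, gap 100.3 mm, beam middle at about (672.3,-15.5) and yaw about -0.209. Now to the cell.

Emit:
play_rows(
  motion=[
    {"translation":[-0.1,-0.4,0],"twist":[0,0,0]},
    {"translation":[-0.2,-0.7,-0.1],"twist":[0,0,-0.07]},
    {"translation":[-0.25,-0.85,-0.3],"twist":[0,0,-0.07]},
  ],
)

```text
clock: 14.35
tool_pos: [553.5, -151.2, 245.1]
ee_rot: [3.14, -0.003, -0.115]
contact_force: [-0.2, 0.1, 0.5]
finger_gap: 0.599
finger_force: 0.0
```

Emit:
play_rows(
  motion=[
    {"translation":[-0.1,-0.4,-0.2],"twist":[0,0,0]},
    {"translation":[-0.26,-0.8,-0.4],"twist":[0,0,0]},
    {"translation":[-0.26,-0.817,-0.63],"twist":[0,0,0]},
    {"translation":[-0.26,-0.817,-0.63],"twist":[0,0,0]},
    {"translation":[-0.26,-0.817,-0.63],"twist":[0,0,0]},
    {"translation":[-0.26,-0.817,-0.63],"twist":[0,0,0]},
  ],
)

```text
clock: 15.1
tool_pos: [516.2, -268.8, 152.2]
ee_rot: [3.141, -0.004, -0.107]
contact_force: [0.2, -0.3, -1.0]
finger_gap: 0.6
finger_force: 0.0
```

```bash
cat > cell.py <<'E'
from h import *
def cellpose(n,z,x,y):
    s=sense();t=s['tool_pos'];print(s['clock'],t,s['ee_rot'],s['finger_gap'],s['contact_force'])
    C=cal('wrist');im=grab_frame('wrist')[:,:,::-1];cv2.imwrite(f'pics/{n}.png',im)
    p=proj(C,[[x,y,z]])[0];print('expect',p)
    hsv=cv2.cvtColor(im,cv2.COLOR_BGR2HSV);m=((hsv[...,2]>165)&(hsv[...,1]<50)).astype(np.uint8)
    k,l,st,ce=cv2.connectedComponentsWithStats(m)
    i=min((i for i in range(1,k) if st[i,4]>200),key=lambda i:np.hypot(*(ce[i]-p)))
    print(st[i],ce[i])
    cn=max(cv2.findContours((l==i).astype(np.uint8),cv2.RETR_EXTERNAL,cv2.CHAIN_APPROX_NONE)[0],key=cv2.contourArea)
    w=onz(C,cn.reshape(-1,2),z);r=cv2.minAreaRect(w.astype(np.float32));print('rect',r)
    return im,C,t
E
python3 - <<'E'
from cell import *
cellpose('cell1',64,513.9,-269.7)
E
```

```text
15.1 [ 516.17439884 -268.77721521  152.15309527] [ 3.14098389 -0.00359257 -0.10719547] 0.5996548239589669 [ 0.19322919 -0.25223407 -1.03063889]
expect [257.79217301 202.2469321 ]
[246 185  23  34 737] [256.66621438 201.37177748]
rect ((514.294189453125, -269.0166015625), (19.351951599121094, 31.034896850585938), 83.1565170288086)
```

Emit:
play_rows(
  motion=[
    {"translation":[0,0.004,-0.2],"twist":[0,0,-0.003]},
    {"translation":[0,0.004,-0.45],"twist":[0,0,-0.003]},
    {"translation":[0,0.004,-0.45],"twist":[0,0,-0.003]},
    {"translation":[0,0.004,-0.45],"twist":[0,0,-0.003]},
    {"translation":[0,0.004,-0.45],"twist":[0,0,-0.003]},
    {"translation":[0,0.004,-0.45],"twist":[0,0,-0.003]},
  ],
)

```text
clock: 15.9
tool_pos: [514.8, -269.7, 84.0]
ee_rot: [3.141, -0.002, -0.115]
contact_force: [-0.1, -0.2, -0.6]
finger_gap: 0.601
finger_force: 0.0
```

```bash
python3 - <<'E'
from cell import *
cellpose('cell2',64,514.2,-269.2)
E
```

```text
15.9 [ 514.84052526 -269.72166605   83.96334055] [ 3.14073307e+00 -2.15218557e-03 -1.14768076e-01] 0.6009020245310936 [-0.08854186 -0.18700836 -0.63332747]
expect [255.71468036 236.19726125]
[240 214  31  31 600] [254.57333333 223.43333333]
rect ((519.1575927734375, -269.2770080566406), (19.409929275512695, 21.229877471923828), 83.4093017578125)
```

Emit:
play_rows(
  motion=[
    {"translation":[-0.002,0.003,-0.15],"twist":[0,0,0]},
    {"translation":[-0.002,0.003,-0.3],"twist":[0,0,0]},
    {"translation":[-0.002,0.003,-0.39],"twist":[0,0,0]},
    {"translation":[-0.002,0.003,-0.39],"twist":[0,0,0]},
    {"translation":[-0.002,0.003,-0.39],"twist":[0,0,0]},
    {"translation":[-0.002,0.003,-0.39],"twist":[0,0,0]},
  ],
)

```text
clock: 16.7
tool_pos: [514.5, -269.3, 25.1]
ee_rot: [3.141, -0.002, -0.115]
contact_force: [0.0, -0.1, -0.2]
finger_gap: 0.599
finger_force: 0.0
```

Emit:
play_rows(
  motion=[
    {"translation":[0,0,0],"twist":[0,0,0]},
    {"translation":[0,0,0],"twist":[0,0,0]},
    {"translation":[0,0,0],"twist":[0,0,0]},
    {"translation":[0,0,0],"twist":[0,0,0]},
    {"translation":[0,0,0],"twist":[0,0,0]},
    {"translation":[0,0,0],"twist":[0,0,0]},
    {"translation":[0,0,0],"twist":[0,0,0]},
  ],
  grip=1,
  grip_force=30,
)

```text
clock: 17.58
tool_pos: [514.1, -269.1, 24.6]
ee_rot: [3.141, -0.001, -0.115]
contact_force: [-0.7, 0.9, 5.4]
finger_gap: 0.229
finger_force: 31.0
```

```bash
python3 - <<'E'
from h import *
for i in range(3):
  s=sense();print(s['tool_pos'],s['ee_rot'],s['finger_gap'],s['finger_force'],s['contact_force']);grab_frame('top')
E
```

```text
[ 514.07682587 -269.14751896   24.59441273] [ 3.14122187e+00 -5.94352012e-04 -1.14814426e-01] 0.22882837150578017 30.987934470176697 [-0.67764276  0.94493321  5.37765022]
[ 514.09807729 -269.13967684   24.59731387] [ 3.14124045e+00 -6.43914337e-04 -1.14813858e-01] 0.22578161598596644 30.988669395446777 [-0.96310298  0.63238965  5.33162931]
[ 514.08409695 -269.11034077   24.58692604] [ 3.14124759e+00 -6.34415963e-04 -1.14737471e-01] 0.23087228800930648 30.989193320274353 [-0.89220821  0.28044524  6.68655649]
```

Emit:
play_rows(
  motion=[
    {"translation":[0,0,0.05],"twist":[0,0,0]},
    {"translation":[0,0,0.2],"twist":[0,0,0]},
    {"translation":[0,0,0.5],"twist":[0,0,0]},
    {"translation":[0,0,0.8],"twist":[0,0,0]},
    {"translation":[0,0,1.0],"twist":[0,0,0]},
    {"translation":[0,0,1.0],"twist":[0,0,0]},
  ],
)

```text
clock: 18.48
tool_pos: [515.1, -269.5, 176.7]
ee_rot: [3.14, -0.005, -0.115]
contact_force: [0.4, 0.3, -0.8]
finger_gap: 0.23
finger_force: 30.4
```

Emit:
play_rows(
  motion=[
    {"translation":[0.1,0.15,0],"twist":[0,0,-0.01]},
    {"translation":[0.2,0.35,0],"twist":[0,0,-0.02]},
    {"translation":[0.35,0.55,0],"twist":[0,0,-0.04]},
    {"translation":[0.45,0.75,0],"twist":[0,0,-0.06]},
    {"translation":[0.53,0.845,0],"twist":[0,0,-0.06]},
  ],
)

```text
clock: 19.1
tool_pos: [593.0, -139.9, 172.5]
ee_rot: [-3.141, 0.003, -0.206]
contact_force: [-0.2, 0.3, -0.3]
finger_gap: 0.227
finger_force: 30.4
```

Emit:
play_rows(
  motion=[
    {"translation":[0.1,0.2,0],"twist":[0,0,0]},
    {"translation":[0.2,0.4,0],"twist":[0,0,0]},
    {"translation":[0.4,0.6,0],"twist":[0,0,0]},
    {"translation":[0.5,0.8,0],"twist":[0,0,0]},
    {"translation":[0.525,0.845,0],"twist":[0,0,0]},
    {"translation":[0.525,0.845,0],"twist":[0,0,0]},
    {"translation":[0.525,0.845,0],"twist":[0,0,0]},
    {"translation":[0.525,0.845,0],"twist":[0,0,0]},
    {"translation":[0.525,0.845,0],"twist":[0,0,0]},
  ],
)

```text
clock: 20.23
tool_pos: [671.9, -16.5, 174.4]
ee_rot: [3.141, -0.0, -0.21]
contact_force: [0.1, 0.1, -0.3]
finger_gap: 0.233
finger_force: 30.4
```

```bash
python3 - <<'E'
from h import *
s=sense();t=s['tool_pos'];print(s['clock'],t,s['ee_rot'],s['finger_gap'])
C=cal('wrist');im=grab_frame('wrist')[:,:,::-1];cv2.imwrite('pics/held.png',im)
R=np.array([[np.cos(-.209),-np.sin(-.209)],[np.sin(-.209),np.cos(-.209)]])
q=np.array([[15.5,10],[15.5,-10],[-15.5,-10],[-15.5,10]])@R.T+t[:2]
print(proj(C,np.c_[q,np.full(4,t[2]+39.4)]).round(1).tolist())
print('bottom',proj(C,np.c_[q,np.full(4,t[2]-20.6)]).round(1).tolist())
hsv=cv2.cvtColor(im,cv2.COLOR_BGR2HSV)
for y in range(200,330,3):
  print('%3d '%y+''.join('.' if hsv[y,x,1]>85 and hsv[y,x,2]>60 else str(min(9,hsv[y,x,2]//26)) for x in range(205,310,2)))
E
```

```text
20.225 [671.86618483 -16.47683862 174.35413011] [ 3.14113436e+00 -2.40224038e-04 -2.10135174e-01] 0.23284757105213758
[[233.0, 266.2], [279.8, 266.2], [278.0, 323.7], [234.9, 323.8]]
bottom [[240.6, 212.7], [272.2, 212.6], [271.4, 255.6], [241.5, 255.6]]
200 .......66666666666666666666666666666666666666........
203 .......66666666666666666666666666666666666665........
206 .......66666666666666666666666666666666666665........
209 .......66666666666666666666666666666666666664........
212 .......66666666666554444444444445566666666664........
215 .......76666666666336444544444443366666666664........
218 .......76666666666334444444444444346666666663........
221 .......76666666666334444444444442336666666663........
224 .......7666666666533444444444444233766666666.........
227 .......6666666666333444444444444233766666666.........
230 .......6666666666333444444444444233566666667.........
233 ........666666666332444444444444233366666667.........
236 ........666676676333444444444444243376766667.........
239 ........666222222333444444444444253302222645.........
242 ........667222224333344444444
[... 1006 characters left out ...]
0000
296 00000000000000055455555555555555555552000000000000000
299 00000000000000055455555555555555555551000000000000000
302 00000000000000055455555555555555555551000000000000000
305 00000000000000055455555555555555555550000000000000000
308 00000000000000055455555555555555555550100000000000000
311 00000000000002045455555555555555555550200000000000000
314 00000000000004455455555555555555555555500000000000000
317 00000000000005445455555555555555555454500000000000000
320 00000000000005445455555555555555555454430000000000000
323 00000000000005444512544442254442224444420000000000100
326 11100000000005444500544441153441014444420000000000000
329 00000000000005444500544451154451015444420000000000000
```

The held cap's far edge is at row 265 (predicted 266.2) and the underside at row 212 (predicted 212.7), so the cell hangs square and upright in the gripper. I'll lower it into the beam.

Emit:
play_rows(
  motion=[
    {"translation":[0,0,-0.1],"twist":[0,0,0]},
    {"translation":[0,0,-0.2],"twist":[0,0,0]},
    {"translation":[0,0,-0.3],"twist":[0,0,0]},
    {"translation":[0,0,-0.4],"twist":[0,0,0]},
    {"translation":[0,0,-0.5],"twist":[0,0,0]},
    {"translation":[0,0,-0.559],"twist":[0,0,0]},
    {"translation":[0,0,-0.559],"twist":[0,0,0]},
    {"translation":[0,0,-0.559],"twist":[0,0,0]},
    {"translation":[0,0,-0.559],"twist":[0,0,0]},
    {"translation":[0,0,-0.559],"twist":[0,0,0]},
    {"translation":[0,0,-0.559],"twist":[0,0,0]},
    {"translation":[0,0,-0.559],"twist":[0,0,0]},
  ],
)

```text
clock: 21.78
tool_pos: [672.1, -15.5, 90.4]
ee_rot: [3.142, -0.0, -0.209]
contact_force: [-0.4, 0.5, -0.3]
finger_gap: 0.227
finger_force: 30.4
```

Emit:
play_rows(
  motion=[
    {"translation":[0,0,0],"twist":[0,0,0]},
    {"translation":[0,0,0],"twist":[0,0,0]},
    {"translation":[0,0,0],"twist":[0,0,0]},
    {"translation":[0,0,0],"twist":[0,0,0]},
    {"translation":[0,0,0],"twist":[0,0,0]},
    {"translation":[0,0,0],"twist":[0,0,0]},
  ],
)

```text
clock: 22.52
tool_pos: [672.1, -15.5, 90.3]
ee_rot: [3.142, -0.0, -0.209]
contact_force: [-0.3, 0.1, 0.2]
finger_gap: 0.23
finger_force: 30.4
```

```bash
python3 - <<'E'
from h import *
s=sense();t=s['tool_pos'];print(s['clock'],t,s['ee_rot'],s['finger_gap'],s['contact_force'])
C=cal('wrist');im=grab_frame('wrist')[:,:,::-1];cv2.imwrite('pics/hold.png',im)
a=-.209;u=np.array([np.cos(a),np.sin(a)]);n=np.array([-u[1],u[0]]);B=np.array([672.3,-15.5])
d=B-t[:2];print('to go along/across',d@u,d@n)
# tube ends & sides predicted, z=116 top and sides z=100
for k in(50,-50):
  print(k,[proj(C,[[*(B+k*u+l*n),z]])[0].round(1).tolist() for l,z in((16,100),(-16,100),(0,116),(0,84))])
hsv=cv2.cvtColor(im,cv2.COLOR_BGR2HSV)
for y in range(110,345,4):
  print('%3d '%y+''.join('.' if hsv[y,x,1]>85 and hsv[y,x,2]>60 else str(min(9,hsv[y,x,2]//26)) for x in range(200,316,2)))
E
```

```text
22.525 [672.06305784 -15.4819667   90.33362487] [ 3.14152212e+00 -5.26761302e-05 -2.08951236e-01] 0.2296404799192515 [-0.27441221  0.14525633  0.17159865]
to go along/across 0.23552761077478832 0.03152030076271953
50 [[223.5, 170.4], [289.1, 170.4], [256.3, 179.2], [256.3, 163.4]]
-50 [[230.0, 331.4], [282.8, 331.4], [256.3, 354.1], [256.4, 312.4]]
110 1111111111111111111111111111111111111111111111111111111111
114 1100111111011111111111111110011011100000000011100100000001
118 3333333333320000011111111111111111111111100000122222222222
122 7766677777762222233333333333222222222222211111455444444444
126 7776677777782222233333333333222222222222211111775555555444
130 7776677777782222233333333332222222222222211111777777777773
134 677667777777122223333333332222222222222221111177777777776.
138 .77666777777122223333333333222222222222211111177777777776.
142 .77667777777122223333333333322222222222211111177777777775.
146 .77666777777122223333333333322222222222221111177777777775.
150 .77666777777122223333333333222222222222221111177777777774.
154 .776667777771222233333333332222222222222211111777777
[... 2267 characters left out ...]
0000000
302 0000000000000000105556666666666666666555000000000000000000
306 0000000000000000005556666666666666666556000000000000000000
310 0000000000000000305556666666666666666555110100000000000000
314 0000000000000000225556666666666666666554210100000000000000
318 0000000000000000225556666666666666666554220000000000000000
322 0000000000000001216656666666666666666663120000000000000000
326 0001100000000001111114444444444444444111110000000000110100
330 0000000000000001111114334444444444444111110000000000000000
334 0000000000000001111104444444444444444111110000000000000000
338 0000000000000002111110744444444444431111110100000000000000
342 0000000000000000000000002944444520000000000000000000000000
```

The detector tube spans columns 224–291 (centre 257.3) and the cell cap is centred at 257, so the cell is on the axis. The tool is within 0.3 mm of the target middle and settled, and nothing shows in the contact force. I'm handing in.

```bash
python3 -c "
from station import *
print(close_job())"
```

```text
the job is handed in; nothing more can be done
None
```

The flask is stoppered fully home and let go, and the job was handed in at about 22.5 s with the cell held upright by its frosted faces within about 1 mm of the beam's middle; no verdict came back, and I did not re-image the bystanders at the end.

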